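# Clamp a tin in a quick-release tin vise

## Task

Clamp the tin in the tin vise ready for opening: squeeze the red release lever against the blue grip plate and slide the block up until the tin sits fully home in the V of the fixed jaw with the pad lightly against it, and let go of the lever. Then swing the black-tipped handle clockwise to screw the pad tight, until the needle of the force gauge stands well inside the green band, never past it. Leave the other things on the worktop where they are.

Things in the scene. Friction and masses are not known exactly. Their poses are not given: they have to be found in the camera images.
- vise: Tin vise screwed to the worktop: bed 112 x 340 x 12 mm along y. Origin on the worktop; x runs across the bed, y along it, z up; the bed reaches from y = -155 to +185 mm. The grey fixed V jaw (78 mm wide, top 56 mm above the worktop) is at the -y end; the blue sliding block closes towards -y. A dark toothed rack, 32 mm high, runs along the +x edge.
- tin_seat (a point): Point on the bed's upper face (12 mm above the worktop) where the centre of the tin's underside lies when the tin touches both faces of the V jaw. Axes as the vise's.
- tin: Low round food tin, 75 mm across, 58 mm high, 0.26 kg, loose, standing on the bed between the jaws, 5 to 27 mm short of its seat. Origin at the centre of its underside.
- slide (a joint): Travel of the blue sliding block in m: 0 at the rear stop, growing as it closes towards the V jaw (-y of the vise); greatest 0.085. The rack locks it against moving unless the lever is squeezed; when freed it slides with about 2 N of friction. With the handle at 0 the pad meets a fully seated tin somewhere between 0.070 and 0.078, as the V jaw's place varies.
- grip (a point): Squeeze grip on top of the block: midpoint between its two upright plates when squeezed, 76 mm above the worktop. Plates 28 mm long (along y), 10 mm thick, from 50 to 91 mm above the worktop; the blue one at -x is fixed to the block, the red one at +x is the lever. Over their outer faces 44 mm at rest, 38 mm squeezed; pinch them across x from above.
- lever (a joint): Press of the red lever in m: 0 to 0.002 at rest (tooth in or on the rack, teeth 4 mm apart), 0.006 fully squeezed; above 0.003 the tooth is clear and the block slides. A spring of 10 N (rest) to 14 N (squeezed) returns it. Let go, it locks the block where it stands, or the block slips back up to 3 mm to the next tooth gap, perhaps only as the handle is tightened.
- pad: Rubber-faced clamping pad on the front of the block, 52 mm wide, 38 mm high, centred 36 mm above the worktop, backed by a stiff spring of 8 N per mm that moves the gauge. The tin is held tight at 20 to 45 N of pad force; more than 45 N crushes it. While the lever is squeezed, the pad may press the tin with no more than 20 N.
- pad_face (a point): Centre of the pad's front face, which meets the tin. 45 mm ahead (-y) of the squeeze grip with the handle at 0.
- opener: Bystander: tin opener with a white handle, 174 x 41 x 20 mm, lying on the worktop.
- cup: Bystander: small steel dip cup, 67 mm across, 40 mm high.
- clock: Bystander: round kitchen timer, red top on a white foot, 64 mm across, 62 mm high.
- fish_tin: Bystander: flat oblong food tin, 63 x 105 x 26 mm.
- stripper: Bystander: peeler with a black handle, 170 x 25 x 18 mm.
- handle (a joint): Angle of the tightening handle in rad: 0 at the start (fully backed off), growing clockwise seen from above, up to 2.4. Drives the pad forward 4.5 mm per rad by a self-locking screw, so it stays where it is left. Pushed at its end, it takes about 5 N to swing while the pad is free and 7 to 9 N when the tin is clamped.
- handle_end (a point): Black upright grip at the end of the handle: 16 mm across, standing 96 to 132 mm above the worktop; the point is on its axis, 118 mm above the worktop and 60 mm from the handle's vertical axis, to which a steel arm 12 mm thick (top 104 mm above the worktop) leads. At angle 0 the handle points to the vise's -x, at 1.57 to +y.
- handle_axis (a point): Point on the handle's vertical axis, 75 mm behind (+y of) the squeeze grip on the sliding block, 118 mm above the worktop.
- gauge (a joint): Angle of the red needle of the round force gauge (31 mm across) on top of the block, between squeeze grip and handle: 0 with no load (needle to the vise's -x), turning clockwise by 0.0375 rad per newton of pad force. The green band runs from 0.75 (20 N) to 1.69 (45 N).

How it is judged:
By the outcome, as a careful person would: the job done as asked, in the order asked, and still so for the second after the job is handed in, with the robot touching nothing.
It also fails if it takes over 69 s, if anything falls off the work surface, if the arm or the gripper's body presses on something with over 40 N, if the wrist force passes 120 N, or if a joint passes its speed limit or range.

## Robot

A 6-joint arm with a two-finger parallel gripper is mounted at the origin on the work surface; the furniture and walls round the work are solid. World frame = base frame: x ahead of the robot, y to its left, z up, the work surface at z = 0. Lengths are in mm, angles in rad, forces in N, time in s.
With the tool pointing down it reaches from about 325 to 875 mm from the base axis. Payload 4.4 kg.
Tool frame: the origin (TCP) lies on the centre line of the jaws, within the pads' length; the fingertips stand 17 mm ahead of it and the grasp point (between the pads) lies 2 mm behind it; z points along the fingers, y is the direction in which the jaws open and shut (so a half turn about z gives the same grasp; the last joint's range is limited). The gripper opens to 85 mm and grips with 20 to 120 N. Pads are 22 mm wide; open, the fingers measure 114 mm over their backs; the gripper's body (76 mm by 85 mm) begins 54 mm behind the grasp point. The pads swing forward as they close: fully open they stand 13 mm farther back than shut.
Start: joints at [1.139, 0.207, 1.542, -0, 1.393, -0.15], TCP at [159.909, 552.319, 248.282] pointing down, gripper open.
Joint ranges: [-2.73, 2.73], [-0.86, 2.22], [0.23, 2.46], [-1.11, 4.25], [0.08, 2.63], [-2.82, 2.82]. Speed limits (rad/s): [2.79, 2.79, 3.14, 3.14, 3.14, 3.14].

## Interface

Orientations are given as a rotation vector (axis times angle).
In Python, from rig import robot gives the robot as it stands. The module is installed in compiled form; this text tells all that it offers.
- The arm moves only by the shell command python3 -m crank 'ROWS' [OPENING] [FORCE]. ROWS is JSON, a list of rows, each a list of 4 numbers: the shift along the tool's x, y, z in m, then the turn about the tool's z in degrees. A call has 1 to 5 rows; each row shifts and turns the pose as measured when the row begins, along the tool's axes as they then stand; what a row does not reach is not made up. A row lasts 1/8 s, in which the tool goes at most 62.5 mm and 10.7 degrees, less where a joint would pass 70% of its speed; a pose out of reach is approached as far as the arm can. A call is refused whole if a number of a shift passes 0.0625 or a number of a turn 10.7, either way. A call with a gripper value outside its range is refused whole. OPENING is the closure, from 0 (fully open) to 1 (shut), set as the call begins (- or left out, the last holds). The fingers move at their own pace and stop on an object; FORCE is the grip in N (left out, the last holds). Time passes only in rows, so rows that do not move let the fingers close. It gives the time, the measured TCP pose, the force and the opening at its end, in the units of the state.
- robot.get_obs(): the state, without advancing time (a new reading comes with each control period).
- robot.get_image(name): name is "side" or "top"; returns (picture, depth): 420x560x3 uint8, red, green, blue; 420x560 float32, mm along the optical axis (not along the pixel's ray), 0 where there is no reading.
- robot.camera_info(name): a dict with "fov_y" (degrees; the focal length in pixels is half the picture's height over the tangent of half this angle, whatever the lens; pixels are square), "cx", "cy" (the principal point, pixels), "origin" and "orientation" of the camera in the world. Camera axes: x right, y down, z forward; pixel columns grow to the right and rows downward; lengths in mm; the calibration is good to about 2 mm. A picture is of the moment at which its call begins. camera_info takes no time and is no camera call.
- robot.close_job(): hands the job in, once; it reports no verdict.
The state is a dict: "clock": time; "joints": joint angles; "qd": joint speeds; "tau": joint torques, N m; "tcp_pos": TCP position; "orientation": TCP orientation; "ft_force": force on the tool from outside, world axes, zero at the start; "wrist_torque": the same for the moment, N m; "opening": finger opening in mm.
Only numpy, scipy, OpenCV 4.12 (cv2) and the standard library are available. Lean on these libraries where they do the work, as an engineer would, in place of code of your own. Each camera call takes 0.05 s, during which the arm holds its last target. There are 200 camera calls.

## Working session

There is one attempt and no reset: what is moved stays moved. The work goes in short steps, Python scripts to look and compute and a shell command to move; the robot and the scene stay as the last step left them, time stands still between calls to the robot, and variables do not carry over. Pictures are saved under pics/ and viewed, about 8 in all and at most 12, crops included, and the job is handed in when it is done.

```bash
mkdir -p pics
cat > h.py <<'E'
import numpy as np, cv2
from rig import robot
from scipy.spatial.transform import Rotation as R
def cam(n):
    c=robot.camera_info(n); f=210/np.tan(np.radians(c['fov_y'])/2)
    o=np.array(c['orientation']); M=o if o.shape==(3,3) else R.from_rotvec(o).as_matrix()
    return f,c['cx'],c['cy'],np.array(c['origin']),M
def pt(n,D,u,v):
    f,cx,cy,o,M=cam(n); d=D[int(v),int(u)]
    return o+M@(np.array([(u-cx)/f,(v-cy)/f,1])*d)
def onz(n,u,v,z):
    f,cx,cy,o,M=cam(n); r=M@np.array([(u-cx)/f,(v-cy)/f,1]); return o+r*(z-o[2])/r[2]
def px(n,p):
    f,cx,cy,o,M=cam(n); q=M.T@(np.array(p)-o); return cx+f*q[0]/q[2],cy+f*q[1]/q[2]
def shot(n,name,crop=None,s=1):
    I,D=robot.get_image(n); np.savez('last_'+n,I=I,D=D); J=I[:,:,::-1]
    if crop: x0,y0,x1,y1=crop; J=J[y0:y1,x0:x1]
    cv2.imwrite('pics/'+name,cv2.resize(J,None,fx=s,fy=s,interpolation=cv2.INTER_CUBIC)); return I,D
E
python3 - <<'E'
from h import *
o=robot.get_obs(); print(o)
for n in('top','side'): print(robot.camera_info(n)); shot(n,n+'0.png')
E
```

```text
{'clock': 0.0, 'joints': array([ 1.13850290e+00,  2.07460349e-01,  1.54295799e+00,  8.14927147e-07,
        1.39351209e+00, -1.50502947e-01]), 'qd': array([-0.00137192,  0.00069289,  0.0016644 ,  0.00020557, -0.00147059,
        0.00089832]), 'tau': array([ 9.74147201e-05, -3.83036578e+01, -2.91596621e+01, -1.19273868e-04,
        1.02592312e-02,  6.56535860e-06]), 'tcp_pos': array([159.59934579, 551.65344331, 247.10090037]), 'orientation': array([-0.44107793, -3.10979388,  0.00351626]), 'ft_force': array([ 0.6532031 , -1.04399368,  0.31037186]), 'wrist_torque': array([-0.03475845, -0.00745839, -0.00342798]), 'opening': 85.1665452226815}
{'fov_y': 44.73557908495156, 'cx': 278.22430704857936, 'cy': 211.94802754729815, 'origin': array([ 216.99653544,   92.0663164 , 1242.59310674]), 'orientation': array([-2.1501171 ,  2.13786819, -0.18568155])}
{'fov_y': 48.83861099255563, 'cx': 275.85909275231336, 'cy': 209.9384106122314, 'origin': array([ 386.31069957, 1091.61304729,  533.84674476]), 'orientation': array([-0.03482345,  2.60750992, -1.71912193])}
```

View pics/top0.png

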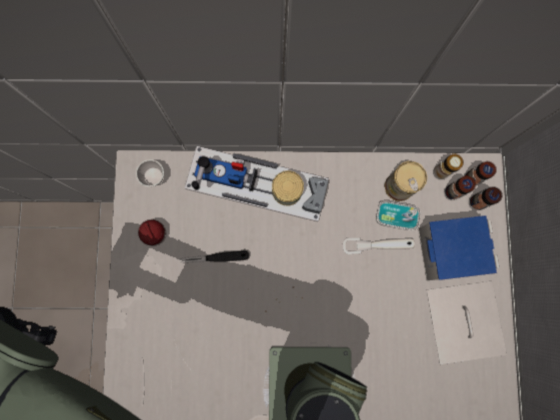

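View pics/side0.png

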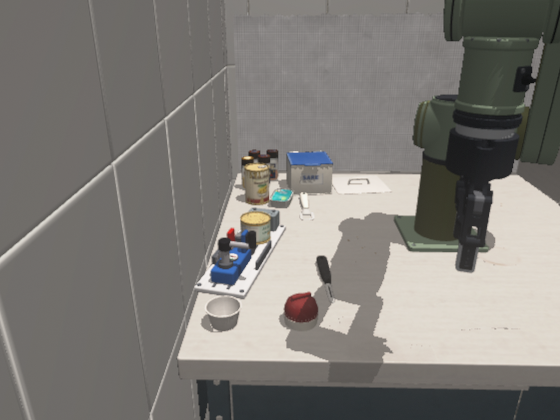

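The top view shows the vise at about (185–328, 148–220), V jaw at right (315,193), tin at (289,186), grip and handle at left. I'll enlarge it.

Run:
```python
from h import *
z=np.load('last_top.npz');J=z['I'][140:230,175:335,::-1]
cv2.imwrite('pics/c1.png',cv2.resize(J,None,fx=5,fy=5,interpolation=cv2.INTER_CUBIC))
```

```text
(no output)
```

View pics/c1.png

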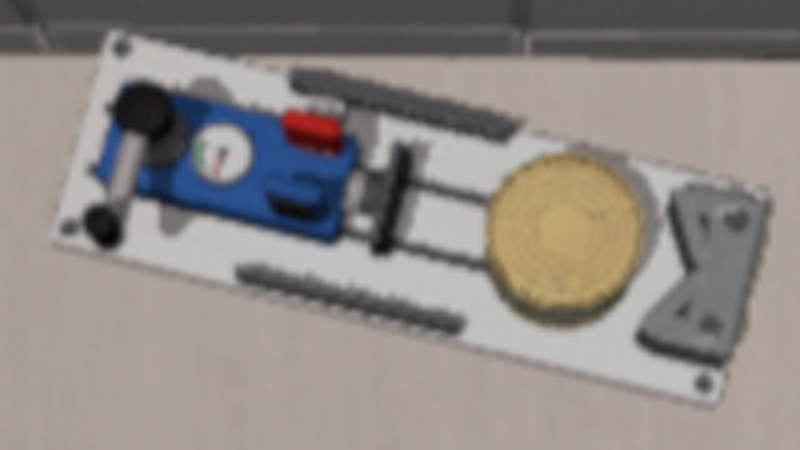

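The enlarged crop shows: bed corners at crop (110,30), (770,190), (720,405) and (50,242); red plate top at (312,122), blue at (297,187); handle hub at (142,103), black end at (103,222); tin centre at (565,230).

Run:
```python
from h import *
def w(u,v,z): return onz('top',175+(u+.0)/5-.4,140+v/5-.4,z)
C=[w(*c,12) for c in((110,30),(770,190),(720,405),(50,242))]
for c in C: print(c.round(1))
yax=(C[0]+C[3]-C[1]-C[2]); yax/=np.linalg.norm(yax); print('yaxis',yax, 'len',np.linalg.norm(C[0]-C[1]),np.linalg.norm(C[0]-C[3]))
ang=np.arctan2(-yax[0],yax[1]); print('yaw deg',np.degrees(ang))
cen=sum(C)/4; org=cen-15*yax; org[2]=0;print('org',org)
xax=np.array([yax[1],-yax[0],0])
for n,a in dict(red=(312,122,91),blue=(297,187,91),hub=(142,103,110),end=(103,220,132),tin=(563,228,70),padtop=(392,198,55),jaw=(690,280,56)).items():
    p=w(*a); d=p-org; print(n,p.round(1),'vise',(d@xax).round(1),(d@yax).round(1))
D=np.load('last_top.npz')['D']
for n,(u,v) in dict(red=(312,122),tin=(563,228),end=(103,220),hub=(142,103),bed=(440,240)).items(): print(n,pt('top',D,175+u/5,140+v/5))
o=robot.get_obs();print(R.from_rotvec(o['orientation']).as_matrix().round(3))
```

```text
[581.4 280.6  12. ]
[502.4 -47.6  12. ]
[394.8 -22.   12. ]
[473.5 306.7  12. ]
yaxis [0.23348985 0.97235924 0.        ] len 337.57536981474004 111.06148062168349
yaw deg -13.502621549450522
org [484.52954165 114.82716696   0.        ]
red [514.7 173.7  91. ] vise 15.6 64.3
blue [483.8 180.   91. ] vise -15.9 63.2
hub [518.1 249.9 110. ] vise 1.1 139.2
end [458.6 262.7 132. ] vise -59.7 137.7
tin [469.9  56.5  70. ] vise -0.6 -60.1
padtop [487.1 137.5  55. ] vise -2.8 22.7
jaw [448.2  -4.2  56. ] vise -7.5 -124.2
red [513.16395513 172.55786274  93.35798345]
tin [469.2574209   55.52349115  68.60064338]
end [458.06259577 261.9831333  130.45554882]
hub [518.96353226 249.955508   103.1948736 ]
bed [474.47294895 114.25751921  14.19578014]
[[-0.961  0.278 -0.001]
 [ 0.278  0.961 -0.002]
 [ 0.    -0.002 -1.   ]]
```

```bash
python3 -m crank '[[-0.045,-0.028,0,0],[-0.045,-0.028,0,0],[-0.045,-0.028,0,0],[-0.045,-0.028,0,0],[-0.045,-0.028,0,0]]'
python3 -m crank '[[-0.045,-0.028,0,0],[-0.045,-0.028,0,0],[-0.045,-0.028,0,0],[-0.045,-0.028,0,0],[0,0,0,10]]'
python3 -m crank '[[0,0,0,10],[0,0,0,10],[0,0,0,10],[0,0,0,10],[0,0,0,10]]'
cat >> h.py <<'E'
yax=np.array([.23349,.97236,0]); xax=np.array([.97236,-.23349,0]); org=np.array([484.53,114.83,0])
def rel(vx,vy,z,p=True):
    "needed tool-axis shift (mm) to vise-frame target, needed turn deg about tool z"
    o=robot.get_obs(); M=R.from_rotvec(o['orientation']).as_matrix()
    t=org+vx*xax+vy*yax+np.array([0,0,z]); d=t-o['tcp_pos']; e=o['tcp_pos']-org
    ya=np.degrees(np.arctan2(M[1,1],M[0,1])); turn=ya+13.503; 
    print('t',o['clock'],'vise',(e@xax).round(1),(e@yax).round(1),e[2].round(1),'shift',(M.T@d).round(1),'turn',round((turn+90)%180-90,2),
     'F',(o['ft_force']@xax).round(1),(o['ft_force']@yax).round(1),o['ft_force'][2].round(1),'open',o['opening'].round(1),'tz',M[:,2].round(3))
E
python3 -c "
from h import *
rel(0,63.7,180)"
```

```text
clock: 0.72
tcp_pos: [338.5, 351.1, 244.6]
orientation: [-0.427, -3.11, 0.007]
ft_force: [0.7, 0.1, -0.3]
opening: 85.7
clock: 1.35
tcp_pos: [486.4, 185.5, 242.8]
orientation: [-0.711, -3.056, 0.01]
ft_force: [-1.0, 0.0, -0.5]
opening: 85.6
clock: 1.98
tcp_pos: [485.1, 183.3, 239.4]
orientation: [-1.976, -2.435, 0.02]
ft_force: [-0.2, 0.1, -0.4]
opening: 85.7Traceback (most recent call last):
  File "<string>", line 3, in <module>
    rel(0,63.7,180)
    ~~~^^^^^^^^^^^^
  File "h.py", line 26, in rel
    'F',(o['ft_force']@xax).round(1),(o['ft_force']@yax).round(1),o['ft_force'][2].round(1),'open',o['opening'].round(1),'tz',M[:,2].round(3))
                                                                                                   ^^^^^^^^^^^^^^^^^^
AttributeError: 'float' object has no attribute 'round'
```

```bash
sed -i "s/o\['opening'\].round(1)/round(o['opening'],1)/" h.py
python3 -m crank '[[0,0,0,10],[0,0,0,10],[0,0,0,10],[0,0,0,0]]'
python3 -c "
from h import *
rel(-1,63.7,150)"
```

```text
clock: 2.48
tcp_pos: [483.4, 182.9, 237.0]
orientation: [-2.555, -1.821, 0.029]
ft_force: [-0.0, -0.3, -0.2]
opening: 85.3
t 2.475 vise -17.0 65.9 237.0 shift [ 0.4 17.3 86.8] turn -5.56 F 0.0 -0.3 -0.2 open 85.3 tz [-0.017 -0.007 -1.   ]
```

```bash
python3 -m crank '[[0,0.008,0.03,-5.5],[0,0.008,0.03,0],[0,0,0.02,0],[0,0,0,0]]'
python3 - <<'E'
from h import *
rel(-1,63.7,74)
shot('top','t1.png',(165,120,325,240),5)
E
```

```text
clock: 2.98
tcp_pos: [497.7, 177.8, 154.6]
orientation: [-2.449, -1.96, 0.028]
ft_force: [-0.2, -0.4, 0.0]
opening: 85.2
t 2.975 vise -1.9 64.3 154.6 shift [ 0.3  2.1 80.5] turn 0.85 F -0.1 -0.5 0.0 open 85.2 tz [-0.017 -0.007 -1.   ]
```

View pics/t1.png

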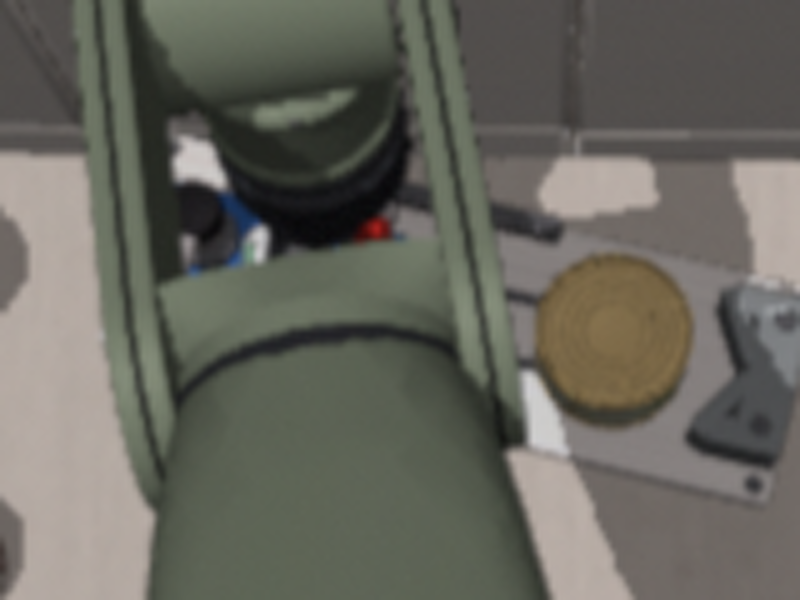

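The arm hides the grip from above, but the red plate shows at crop (375,228) under the gripper. I'll go down on the numbers.

```bash
python3 -m crank '[[0,0.001,0.03,0.8],[0,0,0.03,0],[0,0,0.014,0],[0,0,0,0]]'
python3 - <<'E'
from h import *
rel(-1,63.7,74)
shot('side','s1.png',(180,180,340,300),5)
E
```

```text
clock: 3.52
tcp_pos: [503.7, 178.5, 86.0]
orientation: [2.461, 1.95, -0.008]
ft_force: [0.4, -0.0, 0.2]
opening: 85.6
t 3.525 vise 3.8 66.3 86.0 shift [-2.6 -4.8 12. ] turn 0.29 F 0.4 0.1 0.2 open 85.6 tz [-0.003 -0.005 -1.   ]
```

View pics/s1.png

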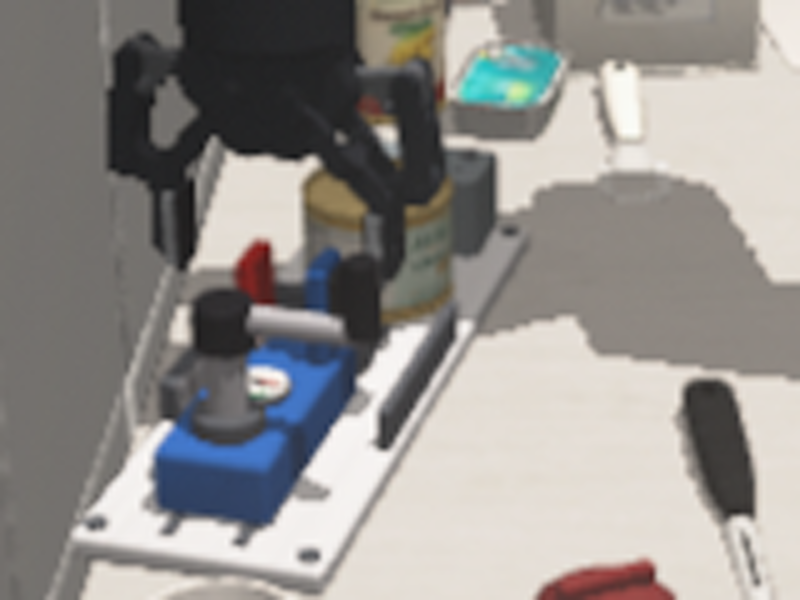

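Side view: the fingers straddle the red (255,270) and blue (322,290) plates, clear of the handle. Correct, lower and squeeze.

```bash
python3 -m crank '[[-0.003,-0.005,0.011,0.3],[0,0,0,0]]'
python3 -c "
from h import *
rel(-1,63.7,74)"
python3 -m crank '[[0,0,0,0],[0,0,0,0],[0,0,0,0],[0,0,0,0]]' 0.4 25
python3 -c "
from h import *
rel(-1,63.7,74)"
```

```text
clock: 3.82
tcp_pos: [500.0, 177.0, 77.3]
orientation: [2.464, 1.942, -0.001]
ft_force: [0.5, -0.0, 0.9]
opening: 85.6
t 3.825 vise 0.5 64.1 77.3 shift [-0.4 -1.5  3.3] turn -0.01 F 0.5 0.1 0.9 open 85.6 tz [ 0.003 -0.004 -1.   ]
clock: 4.32
tcp_pos: [501.1, 177.2, 78.6]
orientation: [2.463, 1.941, 0.003]
ft_force: [-0.2, -0.4, -0.5]
opening: 51.1
t 4.325 vise 1.6 64.5 78.6 shift [-0.8 -2.6  4.6] turn 0.0 F -0.1 -0.4 -0.5 open 51.1 tz [ 0.005 -0.003 -1.   ]
```

```bash
python3 -m crank '[[-0.001,-0.003,0.004,0],[0,0,0.001,0]]'
python3 -m crank '[[0,0,0,0],[0,0,0,0],[0,0,0,0],[0,0,0,0]]' 1 30
python3 -c "
from h import *
rel(-1,63.7,74)"
```

```text
clock: 4.58
tcp_pos: [497.7, 176.9, 73.3]
orientation: [2.463, 1.941, 0.003]
ft_force: [-0.7, 0.5, -1.0]
opening: 51.0
clock: 5.08
tcp_pos: [497.5, 177.2, 74.5]
orientation: [2.464, 1.941, 0.003]
ft_force: [-1.8, -1.3, 0.8]
opening: 37.2
t 5.075 vise -2.0 63.7 74.5 shift [0.  1.  0.5] turn -0.06 F -1.5 -1.7 0.8 open 37.2 tz [ 0.004 -0.003 -1.   ]
```

Opening 37 mm: the lever is fully squeezed. Slide along tool −x.

```bash
python3 -m crank '[[-0.008,0,0,0],[-0.008,0,0,0],[-0.008,0,0,0],[0,0,0,0]]'
python3 -c "
from h import *
rel(-2,63.7,74)"
```

```text
clock: 5.58
tcp_pos: [491.6, 152.9, 74.4]
orientation: [2.465, 1.94, 0.003]
ft_force: [-0.4, -1.4, 1.4]
opening: 36.7
t 5.575 vise -2.1 38.7 74.4 shift [25.   0.   0.4] turn -0.08 F -0.1 -1.5 1.4 open 36.7 tz [ 0.004 -0.002 -1.   ]
```

```bash
python3 -m crank '[[-0.006,0,0,0],[-0.006,0,0,0],[-0.004,0,0,0],[-0.004,0,0,0],[0,0,0,0]]'
python3 - <<'E'
from h import *
rel(-2,63.7,74)
shot('side','s2.png',(180,180,340,300),5)
E
```

```text
clock: 6.2
tcp_pos: [486.6, 132.6, 74.4]
orientation: [2.466, 1.94, 0.005]
ft_force: [-1.5, 1.4, 1.3]
opening: 36.8
t 6.2 vise -2.1 17.7 74.4 shift [46.   0.   0.5] turn -0.1 F -1.8 1.0 1.3 open 36.8 tz [ 0.005 -0.001 -1.   ]
```

View pics/s2.png

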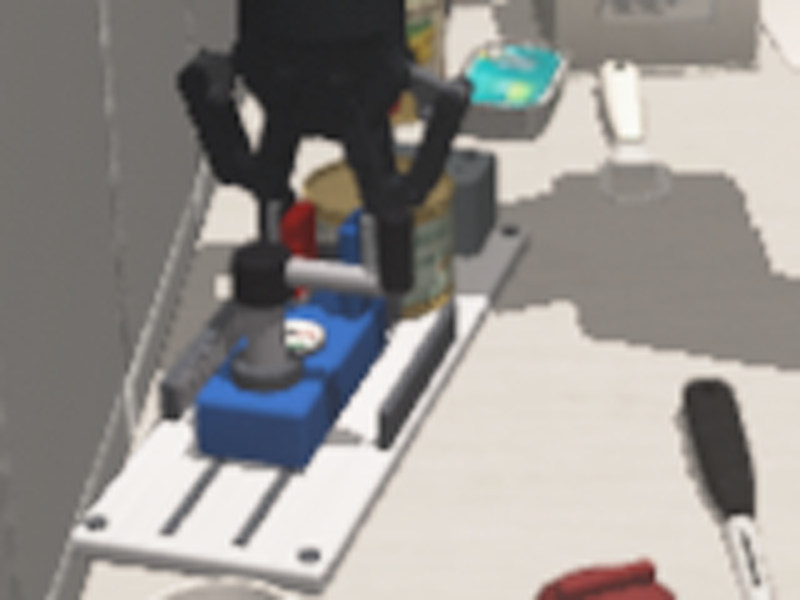

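The block has followed (its rear edge moved from (215,500) to (255,445)). On in small steps, watching the force.

```bash
r(){ python3 -c "
from h import *
rel(-2,63.7,74)"; }
python3 -m crank '[[-0.004,0,0,0],[-0.004,0,0,0],[-0.003,0,0,0],[-0.002,0,0,0]]' >/dev/null; r
python3 -m crank '[[-0.003,0,0,0],[0,0,0,0]]'>/dev/null; r
python3 -m crank '[[-0.002,0,0,0],[0,0,0,0]]'>/dev/null; r
```

```text
t 6.75 vise -2.1 5.4 74.5 shift [58.3  0.   0.6] turn -0.1 F -1.0 3.0 1.1 open 37.1 tz [ 0.006  0.001 -1.   ]
t 7.0 vise -2.2 1.7 74.4 shift [62.   0.1  0.5] turn -0.09 F -0.7 0.9 0.6 open 37.0 tz [ 0.005  0.    -1.   ]
t 7.25 vise -2.2 -0.0 74.4 shift [63.7  0.1  0.6] turn -0.11 F -0.7 3.5 -0.8 open 37.1 tz [ 0.006  0.001 -1.   ]
```

```bash
r(){ python3 -c "
from h import *
rel(-2,63.7,74)"; }
for i in 1 ; do
python3 -m crank '[[-0.002,0,0,0],[0,0,0,0]]'>/dev/null; r
python3 -m crank '[[-0.002,0,0,0],[0,0,0,0]]'>/dev/null; r; done
python3 - <<'E'
from h import *
shot('top','t2.png',(215,140,345,230),6)
E
```

```text
t 7.5 vise -2.2 -0.2 74.5 shift [63.9  0.   0.9] turn -0.15 F 0.5 3.3 0.3 open 37.2 tz [ 0.007  0.005 -1.   ]
t 7.75 vise -2.2 -0.2 74.5 shift [63.9  0.   1.2] turn -0.15 F -1.4 3.4 -0.2 open 37.1 tz [ 0.008  0.009 -1.   ]
```

View pics/t2.png

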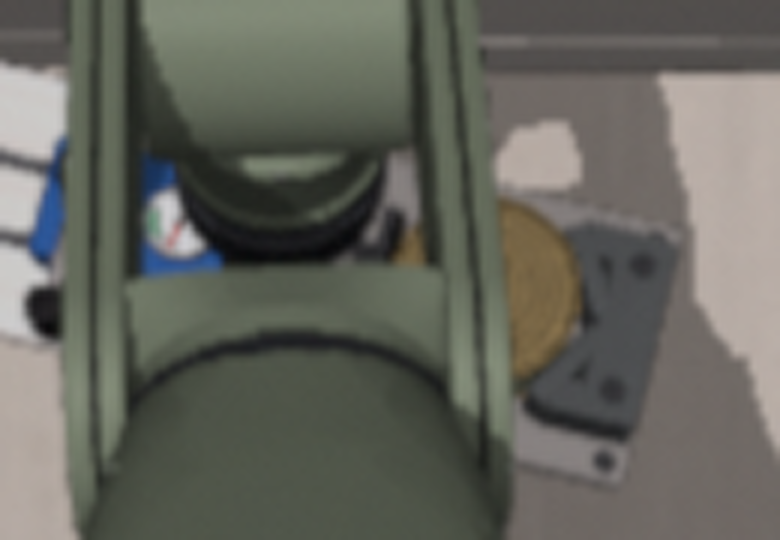

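The tin is at the V jaw (pixels (545,300) vs (590,300)). The last two steps did not move the TCP at steady force, so I check the joints.

Run:
```python
from h import *
o=robot.get_obs(); print(o['joints'].round(3),o['tau'].round(1),o['wrist_torque'].round(2),o['ft_force'].round(1)); rel(-2,63.7,74)
def fit(c,name):
  pass
I,D=robot.get_image('top')
# tin right edge circle: points in crop read: (500,200),(560,235),(583,290),(565,340),(515,390)
P=np.array([onz('top',215+u/6-.4,140+v/6-.4,70) for u,v in((505,200),(550,228),(576,265),(582,300),(572,335),(552,365))])
from scipy.optimize import least_squares
s=least_squares(lambda c:np.hypot(P[:,0]-c[0],P[:,1]-c[1])-37.5,[460,40]); c=np.array([*s.x,0]);d=c-org
print('tin',c,(d@xax),(d@yax),s.fun.round(1))
```

```text
[0.054 0.258 1.884 0.01  0.991 0.287] [ -2.5 -34.2 -22.3  -1.1   0.3  -0.1] [ 0.51 -0.11 -0.05] [ 1.5  5.2 -1.2]
t 7.8 vise -2.2 -0.2 74.5 shift [63.8  0.   1.2] turn -0.15 F 0.2 5.4 -1.2 open 36.7 tz [ 0.008  0.009 -1.   ]
tin [461.89566129  36.89643199   0.        ] -3.8120167926362285 -81.06437593349884 [ 1.  -0.8 -0.2  0.2 -0.2  0.6]
```

```bash
r(){ python3 -c "
from h import *
rel(-2,63.7,74)"; }
python3 -m crank '[[-0.002,0,0,0]]'>/dev/null; r
python3 -m crank '[[-0.003,0,0,0]]'>/dev/null; r
python3 -m crank '[[-0.004,0,0,0]]'>/dev/null; r
```

```text
t 7.975 vise -2.2 -0.8 74.5 shift [64.5  0.   1.4] turn -0.19 F -0.9 10.7 -2.5 open 37.1 tz [ 0.009  0.012 -1.   ]
t 8.1 vise -2.2 -1.4 74.5 shift [65.1 -0.   1.8] turn -0.24 F -0.5 15.1 -3.3 open 36.8 tz [ 0.01   0.017 -1.   ]
t 8.225 vise -2.3 -2.0 74.6 shift [65.7 -0.1  2.3] turn -0.32 F 0.9 17.8 -3.0 open 36.6 tz [ 0.013  0.024 -1.   ]
```

Force rises at about 8 N/mm, so the pad is compressing against a seated tin (~15 N). Ease off a little and let go.

```bash
r(){ python3 -c "
from h import *
rel(-2,63.7,74)"; }
python3 -m crank '[[0.0005,0,0,0],[0,0,0,0]]'>/dev/null; r
python3 -m crank '[[0,0,0,0],[0,0,0,0],[0,0,0,0]]' 0.4 30; r
python3 -m crank '[[0,0,0,0],[0,0,-0.02,0],[0,0,-0.04,0],[0,0,-0.05,0],[0,0,0,0]]' 0.2; r
```

```text
t 8.475 vise -2.3 -0.2 74.5 shift [63.8  0.1  2.3] turn -0.18 F -0.6 2.8 0.3 open 37.0 tz [ 0.013  0.025 -1.   ]
clock: 8.85
tcp_pos: [482.4, 113.4, 74.4]
orientation: [-2.462, -1.935, -0.037]
ft_force: [-0.3, 0.4, 0.3]
opening: 51.3
t 8.85 vise -1.8 -1.9 74.4 shift [65.6 -0.4  2. ] turn -0.15 F -0.4 0.3 0.3 open 51.3 tz [ 0.012  0.022 -1.   ]
clock: 9.48
tcp_pos: [479.5, 110.0, 186.3]
orientation: [-2.461, -1.934, -0.03]
ft_force: [0.4, 0.9, -0.5]
opening: 68.3
t 9.475 vise -3.8 -5.9 186.3 shift [ 67.1   1.2 113.9] turn -0.18 F 0.2 1.0 -0.5 open 68.3 tz [ 0.008  0.021 -1.   ]
```

```bash
python3 -m crank '[[0.04,-0.04,-0.01,0],[0.04,-0.04,0,0],[0.04,-0.04,0,0],[0,0,0,-10],[0,0,0,-10]]' >/dev/null
python3 -m crank '[[0,0,0,-10],[0,0,0,-10],[0,0,0,-10],[0,0,0,-10],[0,0,0,-10]]' >/dev/null
python3 - <<'E'
from h import *
rel(-62,77,150)
shot('top','t3.png',(185,130,345,240),5)
E
```

```text
t 10.725 vise -133.9 112.8 187.6 shift [-80.  -12.2  36.3] turn 72.11 F 1.0 0.3 0.5 open 68.4 tz [-0.011  0.013 -1.   ]
```

View pics/t3.png

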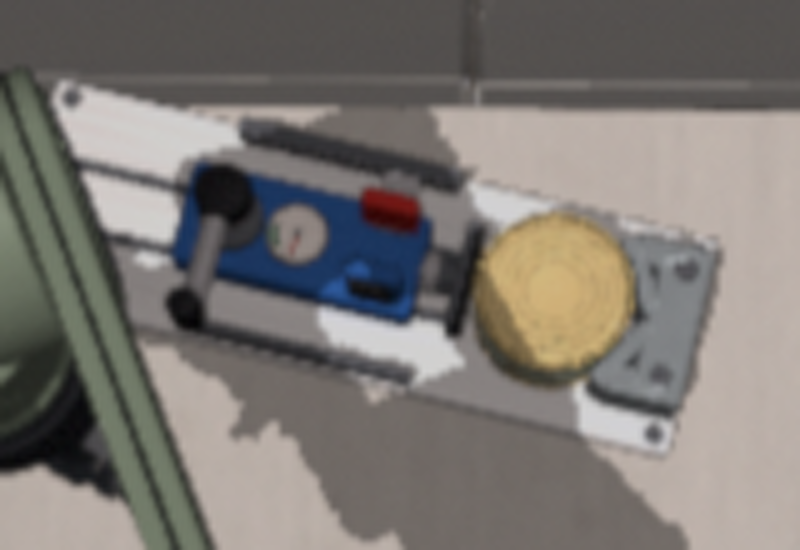

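View shows the tin seated on both V faces, pad touching at (468,280); handle end at crop (184,303), hub (223,187); needle at (293,240), near zero.

```bash
python3 -m crank '[[0,0,0,-9],[0,0,0,-9]]' >/dev/null
python3 - <<'E'
from h import *
def w(u,v,z): return onz('top',185+u/5-.4,130+v/5-.4,z)
for n,a in dict(red=(392,206,91),blue=(374,272,91),hub=(223,187,110),end=(184,301,132),tin=(553,291,70)).items():
    p=w(*a); d=p-org; print(n,p.round(1),'vise',(d@xax).round(1),(d@yax).round(1))
rel(-61,74,150)
E
```

```text
red [499.  113.3  91. ] vise 14.5 1.8
blue [467.7 121.3  91. ] vise -17.8 2.3
hub [502.6 189.9 110. ] vise 0.1 77.3
end [445.  204.3 132. ] vise -59.3 77.8
tin [463.8  37.7  70. ] vise -2.1 -79.8
t 11.025 vise -135.4 111.5 185.0 shift [-74.6 -38.5  33.5] turn -89.42 F -0.1 0.0 -0.4 open 68.3 tz [-0.015  0.01  -1.   ]
```

```bash
r(){ python3 -c "
from h import *
rel(-60,77.3,124)"; }
python3 -m crank '[[-0.038,-0.018,0,0],[-0.038,-0.017,0,0],[0,0,0,0]]' >/dev/null;r
python3 -m crank '[[0,0,0.025,0],[0,0,0.02,0],[0,0,0,0]]' >/dev/null;r
```

```text
t 11.4 vise -59.5 75.6 180.3 shift [-0.7  1.4 56.3] turn -89.68 F 1.2 0.5 -0.5 open 68.2 tz [-0.02   0.009 -1.   ]
t 11.775 vise -63.2 75.2 132.2 shift [-3.4  2.   8.1] turn 89.97 F 0.6 0.6 0.8 open 68.3 tz [-0.025  0.009 -1.   ]
```

```bash
r(){ python3 -c "
from h import *
rel(-60,77.3,124)"; }
python3 -m crank '[[-0.003,0.002,0.007,0],[0,0,0,0],[0,0,0,0],[0,0,0,0]]' 0.65 20 >/dev/null;r
python3 - <<'E'
from h import *
shot('side','s3.png',(180,150,340,270),5)
E
```

```text
t 12.275 vise -60.0 78.5 126.5 shift [-0.  -1.2  2.5] turn 89.95 F 0.8 -0.1 -0.3 open 29.9 tz [-0.023  0.009 -1.   ]
```

View pics/s3.png

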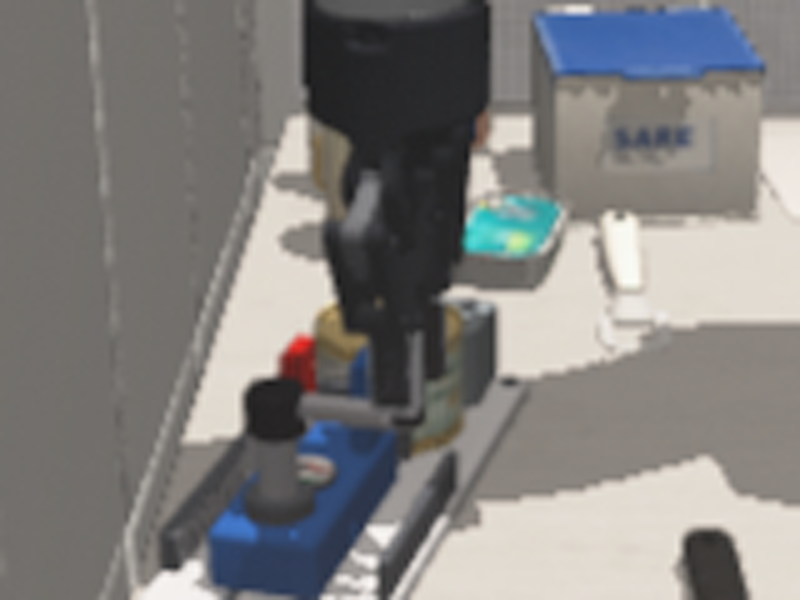

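```bash
cat >> h.py <<'E'
def hd(ax=(-0.5,77.3)):
    o=robot.get_obs(); e=o['tcp_pos']-org; x,y=e@xax-ax[0],e@yax-ax[1]
    M=R.from_rotvec(o['orientation']).as_matrix(); th=np.arctan2(y,-x); ya=np.arctan2(M[1,1],M[0,1])
    f=M.T@o['ft_force']
    print('t',o['clock'],'theta',th.round(3),'r',np.hypot(x,y).round(1),'z',e[2].round(1),'tool turn',(np.radians(76.5)-ya).round(3),'Ftool',f.round(1),'open',round(o['opening'],1))
E
python3 -m crank '[[0,-0.001,0.002,0],[0,0,0,0],[0,0,0,0]]' 1 40 >/dev/null
python3 -c "
from h import *
hd()"
python3 -m crank '[[-0.0007,0.009,0,8.6],[-0.0007,0.009,0,8.6]]' >/dev/null
python3 -c "
from h import *
hd()"
```

```text
t 12.7 theta 0.009 r 59.1 z 125.5 tool turn 0.001 Ftool [ 0.7  0.4 -0. ] open 14.7
t 12.95 theta 0.301 r 59.3 z 125.5 tool turn 0.31 Ftool [ 0.9  0.7 -2.2] open 14.6
```

```bash
python3 -m crank '[[-0.0007,0.009,0,8.6],[-0.0007,0.009,0,8.6]]' >/dev/null
python3 - <<'E'
from h import *
hd()
I,D=shot('top','t4.png',(195,140,295,215),4)
I2,D2=shot('side','x.png')
p=org+0*xax+39*yax+np.array([0,0,58]); print(px('top',p),px('side',p))
u,v=map(int,px('side',p)); A=cv2.imread('pics/t4.png'); B=cv2.resize(I2[v-20:v+20,u-26:u+27,::-1],(400,300),interpolation=cv2.INTER_CUBIC)
cv2.imwrite('pics/m4.png',np.hstack([A,B]))
E
```

```text
t 13.2 theta 0.617 r 59.8 z 125.4 tool turn 0.618 Ftool [-1.   0.2 -1.8] open 14.5
(np.float64(246.57556988961616), np.float64(176.1930840701374)) (np.float64(241.14475624597497), np.float64(239.1883074607385))
```

View pics/m4.png

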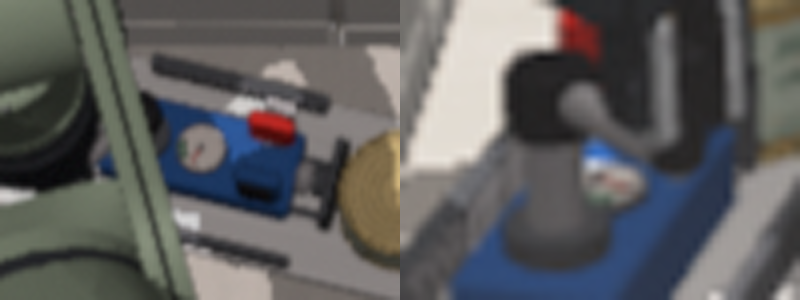

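The gauge is visible from the top camera (crop (200,148)), needle still pointing to −x, i.e. near zero. I'll measure it by code from here.

```bash
cat >> h.py <<'E'
def gauge(I,u,v,z=56):
    S=8; r=9; J=cv2.resize(I[v-r:v+r+1,u-r:u+r+1],None,fx=S,fy=S,interpolation=cv2.INTER_CUBIC).astype(float)
    Rr,G,B=J[...,0],J[...,1],J[...,2]
    m=((Rr>0.75*B)&(Rr+G+B>200)).astype(np.uint8)
    n,l,s,c=cv2.connectedComponentsWithStats(m); k=1+np.argmax(s[1:,4]); 
    hull=cv2.convexHull(np.argwhere(l==k)[:,::-1].astype(np.int32)); (cx,cy),rad=cv2.minEnclosingCircle(hull)
    M=cv2.moments(hull); cx,cy=M['m10']/M['m00'],M['m01']/M['m00']
    yy,xx=np.mgrid[:J.shape[0],:J.shape[1]]; rr=np.hypot(xx-cx,yy-cy); ins=rr<0.72*rad
    w=np.clip(Rr-1.03*np.maximum(G,B)-8,0,None)*ins; wg=np.clip(G-1.03*Rr-4,0,None)*(rr<rad)
    def d(w):
        a,b=(w*xx).sum()/w.sum(),(w*yy).sum()/w.sum()
        p=lambda a,b:onz('top',u-r+(a+.5)/S-.5,v-r+(b+.5)/S-.5,z)
        q=p(a,b)-p(cx,cy); return round(float(np.arctan2(q@yax,-(q@xax))),2),round(float(np.hypot(*q[:2])),1)
    print('gauge c',round(u-r+cx/S,1),round(v-r+cy/S,1),'rad',round(rad/S,1),'needle',d(w),'green',d(wg),'w',round(w.sum()))
def g():
    I,D=robot.get_image('top'); gauge(I,245,177)
E
python3 - <<'E'
from h import *
I=np.load('last_top.npz')['I']; gauge(I,245,177)
A=cv2.imread('pics/top0.png')[:,:,::-1]; gauge(A,219,170)
E
python3 -m crank '[[-0.0007,0.009,0,8.6]]' >/dev/null
python3 -c "
from h import *
hd();g()"
python3 -m crank '[[-0.0007,0.009,0,8.6]]' >/dev/null
python3 -c "
from h import *
hd();g()"
```

```text
gauge c 245.4 177.1 rad 6.3 needle (0.42, 5.7) green (1.35, 9.5) w 6093
gauge c 219.4 170.6 rad 6.5 needle (0.05, 6.0) green (1.35, 8.6) w 5200
t 13.425 theta 0.774 r 60.2 z 125.4 tool turn 0.764 Ftool [ 0.3 -2.2 -2.8] open 14.8
gauge c 245.6 177.1 rad 6.3 needle (0.54, 5.8) green (1.44, 9.3) w 6295
t 13.6 theta 0.93 r 60.6 z 125.4 tool turn 0.917 Ftool [ 0.6 -2.6 -2.6] open 14.1
gauge c 245.8 177.2 rad 6.3 needle (0.67, 5.1) green (1.5, 9.2) w 3723
```

```bash
python3 -m crank '[[-0.001,0.009,0,8.6]]' >/dev/null
python3 -c "
from h import *
hd();g()"
python3 -m crank '[[-0.001,0.009,0,8.6]]' >/dev/null
python3 -c "
from h import *
hd();g()"
```

```text
t 13.775 theta 1.086 r 61.0 z 125.4 tool turn 1.07 Ftool [ 2.1 -2.7 -2.9] open 14.6
gauge c 246.0 177.2 rad 6.3 needle (0.87, 5.4) green (1.45, 10.6) w 4115
t 13.95 theta 1.24 r 61.5 z 125.4 tool turn 1.222 Ftool [ 2.5 -4.3 -3.7] open 14.3
gauge c 246.2 177.2 rad 6.3 needle (1.01, 4.6) green (1.36, 11.7) w 4578
```

Run:
```python
from h import *
I,D=shot('top','t5.png',(228,162,268,192),18)
gauge(I,246,177)
```

```text
gauge c 246.3 177.2 rad 6.3 needle (1.04, 4.5) green (1.36, 12.3) w 4381
```

View pics/t5.png

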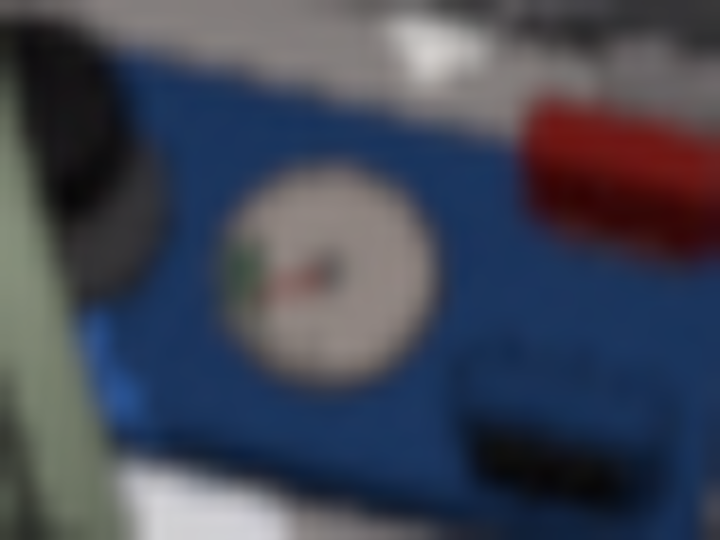

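The needle sits at the lower part of the green band (disc centre (330,270), tip about (250,292)): about 1.05 rad, 28 N. A bit more to reach mid-band, then release.

```bash
python3 -m crank '[[-0.001,0.007,0,6.5],[0,0,0,0]]' >/dev/null
python3 -c "
from h import *
hd();g()"
python3 -m crank '[[0,0,0,0],[0,0,0,0],[0,0,0,0]]' 0.6 >/dev/null
python3 -c "
from h import *
hd();g()"
python3 -m crank '[[0,0,-0.03,0],[0,0,-0.03,0],[0,0,-0.03,0],[0.05,0,0,0],[0.05,0,0,0]]' 0.4 >/dev/null
python3 - <<'E'
from h import *
hd();I,D=shot('top','t6.png',(195,140,315,230),6);gauge(I,246,177)
E
```

```text
t 14.3 theta 1.362 r 61.8 z 125.5 tool turn 1.323 Ftool [ 2.   1.6 -0.2] open 14.3
gauge c 246.4 177.3 rad 6.3 needle (1.1, 4.8) green (1.64, 8.7) w 3151
t 14.725 theta 1.339 r 59.6 z 124.4 tool turn 1.317 Ftool [ 0.1 -0.1  0.2] open 34.0
gauge c 246.4 177.3 rad 6.3 needle (1.12, 4.8) green (1.37, 11.4) w 3396
t 15.4 theta 1.34 r 156.2 z 217.5 tool turn 1.322 Ftool [ 0.1  0.7 -0.1] open 51.2
gauge c 246.4 177.3 rad 6.3 needle (1.14, 4.9) green (1.37, 11.2) w 3460
```

View pics/t6.png

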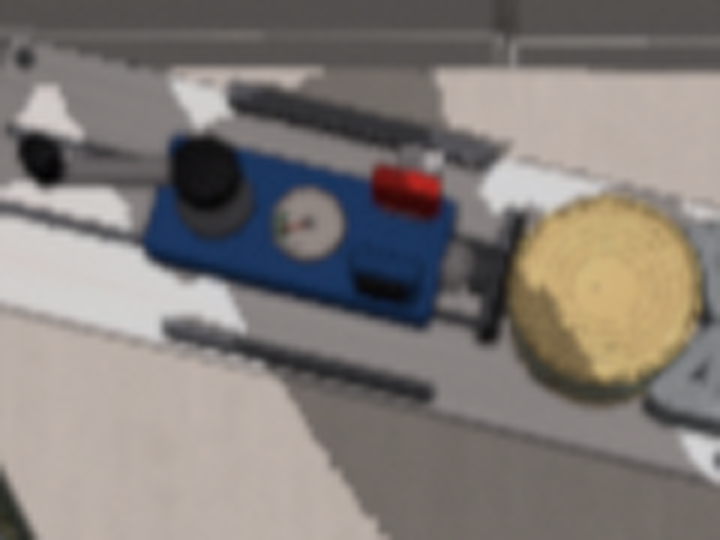

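The needle stands in the green band at about 1.14 rad, the tin is against both V faces with the pad on it, and the arm is clear.

```bash
python3 -c "
from h import *
g(); print(robot.get_obs()['clock'],robot.close_job())"
```

```text
gauge c 246.4 177.3 rad 6.3 needle (1.13, 4.8) green (1.36, 11.8) w 3434
the job is handed in; nothing more can be done
15.5 None
```

The tin is clamped and the job was handed in at 15.5 s. I squeezed the lever and slid the block about 64 mm until the tin was home in the V. After letting go of the lever, I swung the handle clockwise to about 1.34 rad and moved the arm clear.

- **Seating:** in the last picture the tin sits against the V with the pad on it, and an earlier full view shows it on both faces. With the lever squeezed, pad force peaked at about 16 N by the wrist reading (17.8 N less about 2 N friction), under the 20 N limit. I then eased it to almost nothing before letting go.
- **Clamp force:** the needle reads about 1.13 rad, roughly 30 N, inside the 20–45 N band. Every reading on the way up was lower. It read the same through four pictures after tightening, including with the arm clear. The reading is good to about ±0.1 rad: the green band's centre read 1.36 against a nominal 1.22.
- **Disagreement:** the needle rose by only about 0.9 rad per rad of handle, where the screw and spring figures give 1.35. The gauge dial also moved about 4 mm forward while the block stayed put. I went by the needle rather than the handle angle.
- **Other things on the worktop:** the robot moved nowhere near them, but I did not measure their positions at the end.

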